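# Swing the sample divider's spout to the open tin

### The job

Gently push the upright tab on the sample divider round with your fingertips, without gripping it, until the spout's outlet is over the middle of the one tin that has no lid, and leave it there. Do not push on the spout or its funnel, and do not touch, shift or pick up any of the tins.

Things in the scene. Friction and masses are not known exactly. Their poses are not given: they have to be found in the camera images.
- hub (a point): the vertical turning axis of the rotary sample divider, at the top face of its round grey base plate (296 mm across, top 12 mm above the bench; z axis up). The plate has six places 60 degrees apart, their centres 105 mm from the axis: five hold a loose tin, one is empty, and the spout starts within 20 degrees of the empty place. The plate is fixed to the bench; its place and heading differ from run to run.
- selector (a joint): angle of the divider's turning part in rad, growing anticlockwise seen from above; at 0 the spout points at the empty place. It turns endlessly both ways without stops or clicks, is held by friction only (about 2 N at the tab moves it), and stays where it is left.
- outlet (a point): centre of the spout's lower mouth (a downward tube 28 mm across), 105 mm from the axis and 44 mm above the base plate; it passes over the tins with clearance.
- spout: aluminium funnel (76 mm across at its rim, rim 130 mm above the bench) and the sloping tube 21 mm thick leading out to the outlet; turns with the selector. Its origin lies on the turning axis at bench height; its x axis points horizontally from the axis to the outlet.
- tab: plain steel upright push tab at the end of a flat dark arm, exactly opposite the spout: 26 mm long radially, 8 mm thick in the direction of turning, standing from 101 to 149 mm above the bench (the arm under it, 20 mm wide, has its top at 101 mm and ends 100 mm from the axis). Its centre is 85 mm from the axis, and 34 mm lie free between its inner edge and the funnel's rim. Its origin lies on the turning axis at bench height; its x axis points away from the tab.
- tab_mid (a point): centre of the upright push tab, 85 mm from the turning axis, 127 mm above the bench.
- open_tin: the only tin without a lid, soil visible in it: round aluminium, 61 mm across, 34 mm tall, loose; origin at the centre of its underside, on the plate.
- lidded_tin_1: round aluminium tin with its lid on, 64 mm across, 37 mm tall, loose; origin at the centre of its underside, on the plate.
- lidded_tin_2: round aluminium tin with its lid on, 59 mm across, 32 mm tall, loose; origin at the centre of its underside, on the plate.
- lidded_tin_3: round aluminium tin with its lid on, 64 mm across, 37 mm tall, loose; origin at the centre of its underside, on the plate.
- lidded_tin_4: round aluminium tin with its lid on, 56 mm across, 32 mm tall, loose; origin at the centre of its underside, on the plate.

How it is judged:
On the way:
1. the fingers push on the tab (contact force between the fingers and tab above 0.3 N), for 0.05 s.
At the end, for the whole second after the job is handed in: the outlet's centre is within 12 mm, seen from above, of the centre of the open tin, the selector is at rest, and every tin stands within 10 mm of where it began (horizontal distance between outlet and open_tin below 0.012 m and velocity of joint selector between -0.05 and 0.05 rad/s and distance of each of open_tin, lidded_tin_1, lidded_tin_2, lidded_tin_3, lidded_tin_4 from where it was at the start of the episode below 0.01 m); the robot touches nothing.
It fails at once if the spout or funnel is pushed by the robot (contact force between any of the fingers, the arm and spout above 1.5 N).
It fails at once if the tab is shoved hard or gripped (over 18 N) (contact force between the fingers and tab above 18 N).
It fails at once if a tin is shifted by more than 10 mm or picked up (distance of any of open_tin, lidded_tin_1, lidded_tin_2, lidded_tin_3, lidded_tin_4 from where it was at the start of the episode above 0.01 m).
It fails at once if a tin is touched by the robot with more than 1.5 N (contact force between any of the fingers, the arm and open_tin above 1.5 N or contact force between any of the fingers, the arm and lidded_tin_1 above 1.5 N or contact force between any of the fingers, the arm and lidded_tin_2 above 1.5 N or contact force between any of the fingers, the arm and lidded_tin_3 above 1.5 N or contact force between any of the fingers, the arm and lidded_tin_4 above 1.5 N).
It also fails if it takes over 48 s, if anything falls off the work surface, if the arm or the gripper's body presses on something with over 40 N, if the wrist force passes 120 N, or if a joint passes its speed limit or range.

### The arm

A 6-joint arm with a two-finger parallel gripper is mounted at the origin on a cart in front of the work surface, level with it; the furniture and walls round the work are solid. World frame = base frame: x ahead of the robot, y to its left, z up, the work surface at z = 0. Lengths are in m, angles in rad, forces in N, time in s.
With the tool pointing down it reaches from about 0.275 to 0.975 m from the base axis. Payload 8.4 kg.
Tool frame: the origin (TCP) lies at the centre of the arm's flange, where the gripper is bolted on; the fingertips stand finger_overhang ahead of it and the grasp point (between the pads) lies 171 mm ahead of it (finger_overhang is the distance from the TCP to the fingertips, in m); z points along the fingers, y is the line along which they close (so a half turn about z gives the same grasp; the last joint's range is limited). The gripper opens to 92 mm and grips with 3 to 60 N. Pads are 20 mm wide; open, the fingers measure 128 mm over their backs; the gripper's body (75 mm by 189 mm) begins 69 mm behind the grasp point.
Start: joints at [1.224, 0.353, 1.633, -0, 1.155, -0.002], TCP at [0.211, 0.588, 0.405] pointing down, gripper open.
Joint ranges: [-2.63, 2.63], [-0.92, 2.1], [0.06, 2.66], [-1.3, 4.44], [0, 2.69], [-3.02, 3.02]. Speed limits (rad/s): [2.22, 2.22, 2.79, 3.14, 3.14, 3.14].

### API

Orientations are given as a unit quaternion [w, x, y, z].
In Python, from station import * gives the robot as it stands.
- The arm moves only by the tool send_rows, never from a script. Its argument "moves" is a list that holds one entry, the list of rows, each a list of 5 numbers: the shift along the tool's x, y, z as a fraction of full scale, then the turn about the tool's z as a fraction of full scale, then the opening, from -1 (shut) to 1 (fully open). A call has exactly 8 rows; each row is the pose to reach, as a shift and turn from the pose commanded when the call began, along the tool's axes at that moment, turning the shorter way round; what a row does not reach only later rows make up. Full scale, the value 1, is 0.5 m for a shift and pi rad for a turn. A row lasts 1/12 s, in which the tool goes at most 41.7 mm and 7.16 degrees, less where a joint would pass 70% of its speed; a pose out of reach is approached as far as the arm can. A call with a number of a shift or a turn outside -1 to 1 is refused whole. A call with a gripper value outside its range is refused whole. The fingers move at their own pace and stop on an object; "grip_force" is the grip in N (left out, the last holds). Time passes only in rows, so rows that repeat a pose let the fingers close, or fill a call up. It gives the time, the measured TCP pose, the force, the opening and the grip force at its end, in the units of the state.
- get_state(): the state, without advancing time (a new reading comes with each control period).
- snapshot(name): name is "scene" or "top"; returns a dict with "img" (420x560x3 uint8, red, green, blue), "range_z" (420x560 float32, m along the optical axis (not along the pixel's ray), 0 where there is no reading), "mtx" (3x3 intrinsics, pixels), "xyz" and "rotation" of the camera in the world. Camera axes: x right, y down, z forward; pixel columns grow to the right and rows downward; lengths in m; the calibration is good to about 2 mm. A picture is of the moment at which its call begins.
- close_job(): hands the job in; it is judged then, once.
Trained networks look in the newest picture that a camera, given by its name, has taken for a name from the list of things; names that differ only in an ending like _2 or _b are one class to them, and where a whole thing is asked for, a point or a joint stands for the part that bears it (a point fixed in the world has none). Each returns a list of dicts, best first, with "score" (0 to 1); they miss things now and then, are a little off and sometimes report something else, mostly with a low value. They report only what shows in the picture. A call takes as long as a camera call.
- cut_out(camera, name): "pixels" (420x560 bool, what is visible of it) and "at" ([column, row] in pixels, amid what is visible of it).
The state is a dict: "t": time; "joint_positions": joint angles; "qd": joint speeds; "tau": joint torques, N m; "tool_pos": TCP position; "eef_rot": TCP orientation; "contact_force": force on the tool from outside, world axes, zero at the start; "ft_torque": the same for the moment, N m; "gripper_width": finger opening in m; "finger_force": force on a finger pad.
Only numpy, scipy, OpenCV 4.12 (cv2) and the standard library are available. Lean on these libraries where they do the work, as an engineer would, in place of code of your own. Each camera call takes 0.05 s, during which the arm holds its last target. There are 200 camera calls.

## Working session

There is one attempt and no reset: what is moved stays moved. The work goes in short steps, Python scripts to look and compute and a tool call to move; the robot and the scene stay as the last step left them, time stands still between calls to the robot, and variables do not carry over. Pictures are saved under pics/ and viewed, at most 10 in all, crops included, and the job is handed in when it is done.

Besides the shell and the picture viewer there is one more tool, called after ">>>" in YAML: its name, and indented under it one key for each argument. send_rows: Moves the arm, as the interface text tells. Its arguments: {"type":"object","properties":{"moves":{"type":"array"},"grip_force":{"type":"number"}},"required":["moves"]}

```bash
ls; mkdir -p pics; cat > h.py <<'E'
from station import *
import numpy as np, cv2
def pts(s,mask):
    v,u=np.nonzero(mask&(s["range_z"]>0)); z=s["range_z"][v,u]
    K=s["mtx"]; c=np.c_[(u-K[0,2])/K[0,0]*z,(v-K[1,2])/K[1,1]*z,z]
    return c@np.array(s["rotation"]).reshape(3,3).T+np.array(s["xyz"])
E
python3 - <<'E'
from h import *
for n in("top","scene"):
    s=snapshot(n); cv2.imwrite(f"pics/{n}0.png",s["img"][:,:,::-1]); print(n,s["xyz"])
    for k in("hub","tab","spout","open_tin","lidded_tin_1","outlet"):
        for d in cut_out(n,k)[:5]:
            p=pts(s,d["pixels"])
            print(k,round(d["score"],2),d["at"],len(p),np.median(p,0).round(3) if len(p) else "",(p.min(0)).round(3),p.max(0).round(3))
st=get_state();print({k:st[k] for k in("t","tool_pos","eef_rot","gripper_width","contact_force")})
try: print(finger_overhang)
except Exception as e: print(e)
E
```

```text
pics
top [0.52398691 0.03872144 0.97178163]Traceback (most recent call last):
  File "<stdin>", line 6, in <module>
  File "h.py", line 6, in pts
    return c@np.array(s["rotation"]).reshape(3,3).T+np.array(s["xyz"])
             ~~~~~~~~~~~~~~~~~~~~~~~~~~~~~~~^^^^^
ValueError: cannot reshape array of size 4 into shape (3,3)
```

Rotation is a quaternion (w,x,y,z).

```bash
sed -i 's/np.array(s\["rotation"\]).reshape(3,3).T/R.from_quat(np.roll(s["rotation"],-1)).as_matrix().T/; 2a from scipy.spatial.transform import Rotation as R' h.py
python3 - <<'E'
from h import *
for n in("top","scene"):
    s=snapshot(n); cv2.imwrite(f"pics/{n}0.png",s["img"][:,:,::-1]); print(n,s["xyz"])
    for k in("hub","tab","spout","open_tin","lidded_tin_1","outlet"):
        for d in cut_out(n,k)[:5]:
            p=pts(s,d["pixels"])
            if len(p):print(k,round(d["score"],2),d["at"],len(p),np.median(p,0).round(3),(p.min(0)).round(3),p.max(0).round(3))
st=get_state();print({k:st[k] for k in("t","tool_pos","eef_rot","gripper_width","contact_force")})
try: print(finger_overhang)
except Exception as e: print(e)
E
```

```text
top [0.52398691 0.03872144 0.97178163]
hub 0.9 [324.2, 228.3] 10558 [ 0.538 -0.071  0.013] [ 0.399 -0.227 -0.002] [0.692 0.064 0.152]
tab 0.44 [337.9, 182.5] 107 [ 0.63  -0.095  0.145] [ 0.617 -0.12   0.047] [ 0.656 -0.092  0.152]
tab 0.21 [326.9, 234.2] 1505 [ 0.53  -0.074  0.116] [ 0.429 -0.143  0.01 ] [ 0.582 -0.046  0.134]
spout 0.87 [327.5, 231.1] 1553 [ 0.531 -0.075  0.115] [ 0.429 -0.143  0.01 ] [ 0.592 -0.046  0.134]
open_tin 0.58 [359.1, 259.1] 739 [ 0.471 -0.157  0.034] [ 0.439 -0.195  0.01 ] [ 0.501 -0.125  0.05 ]
lidded_tin_1 0.91 [284.3, 238.4] 588 [0.519 0.019 0.044] [ 0.489 -0.009  0.011] [0.548 0.048 0.051]
lidded_tin_1 0.78 [290.9, 194.3] 712 [ 0.62  -0.007  0.049] [ 0.589 -0.039  0.011] [0.657 0.023 0.054]
lidded_tin_1 0.72 [341.1, 170.6] 522 [ 0.652 -0.112  0.049] [ 0.617 -0.142  0.01 ] [ 0.684 -0.079  0.148]
lidded_tin_1 0.69 [373.6, 212.2] 591 [ 0.573 -0.182  0.044] [ 0.545 -0.219  0.009] [ 0.602 -0.156  0.049]
outlet 0.89 [329.7, 237.7] 1510 [ 0.53  -0.076  0.115] [ 0.421 -0.143  0.009] [ 0.582 -0.046  0.134]
outlet 0.38 [339.6, 184.3] 103 [ 0.627 -0.095  0.143]
[... 561 characters left out ...]
.001] [ 0.745 -0.059  0.131]
lidded_tin_1 0.85 [259.2, 252.2] 627 [0.511 0.01  0.044] [ 0.491 -0.014  0.014] [0.55  0.044 0.047]
lidded_tin_1 0.78 [358.9, 274.4] 683 [ 0.563 -0.189  0.044] [ 0.544 -0.215  0.011] [ 0.634 -0.148  0.047]
lidded_tin_1 0.77 [287.1, 235.1] 317 [ 0.597 -0.006  0.047] [ 0.514 -0.071 -0.001] [0.688 0.056 0.132]
outlet 0.57 [302.3, 240.2] 1451 [ 0.527 -0.077  0.105] [ 0.428 -0.122 -0.   ] [0.753 0.041 0.133]
{'t': 0.8, 'tool_pos': array([0.21123243, 0.58821005, 0.40466984]), 'eef_rot': array([-1.16964181e-05,  1.71544414e-01,  9.85176387e-01, -2.15651802e-05]), 'gripper_width': 0.0919666809567795, 'contact_force': array([-0.08751417,  0.17762714,  0.58475033])}
0.1901
```

View pics/top0.png

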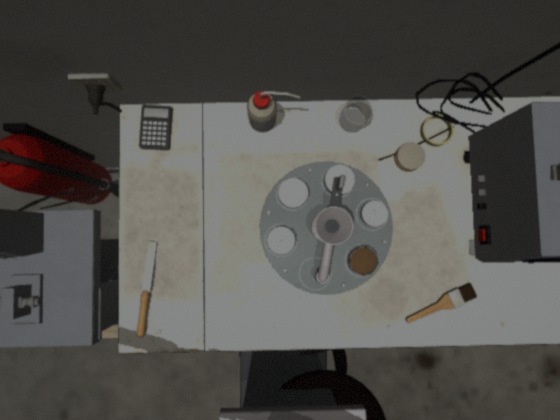

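View pics/scene0.png

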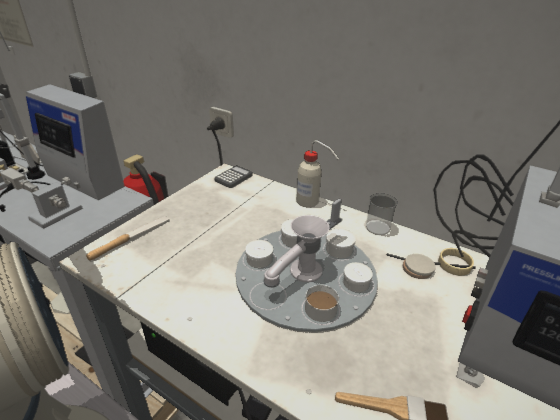

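The top picture shows the divider at about (327,228). The spout points down at (322,277), the tab is at (338,183), and the open soil tin is at (362,261). The scene picture agrees: the tab is at (337,210) and the soil tin at (322,303). So the turn needed is about 55° anticlockwise.

```bash
cat >> h.py <<'E'
def tilt(p,c): return np.degrees(np.arctan2(p[1]-c[1],p[0]-c[0]))
def circ(p):
    (x,y),r=cv2.minEnclosingCircle(p[:,:2].astype(np.float32)); return np.array([x,y]),r
E
python3 - <<'E'
from h import *
s=snapshot("top")
m=cut_out("top","hub")[0]["pixels"]; p=pts(s,m); q=p[(p[:,2]>.007)&(p[:,2]<.018)]
print("plate",circ(q))
C=[]
for k in("open_tin","lidded_tin_1"):
    for d in cut_out("top",k)[:4 if k[0]=='l' else 1]:
        p=pts(s,d["pixels"]); p=p[(p[:,2]>.025)&(p[:,2]<.06)]
        c,r=circ(p); C.append(c); print(k,c.round(4),round(r,4))
# hub from tins: circle radius fixed 0.105
from scipy.optimize import least_squares
C=np.array(C); f=least_squares(lambda x:np.linalg.norm(C-x,axis=1)-.105,[.54,-.08]); print("hub",f.x,f.fun)
h=f.x; print("tin angles",[round(tilt(c,h),1) for c in C])
a=pts(s,np.ones(m.shape,bool)); r=np.hypot(*(a[:,:2]-h).T)
t=a[(r<.105)&(r>.065)&(a[:,2]>.11)&(a[:,2]<.16)]; print("tab",len(t),t.mean(0),tilt(t.mean(0),h),np.hypot(*(t.mean(0)[:2]-h)))
t=a[(r<.125)&(r>.06)&(a[:,2]>.06)&(a[:,2]<.10)]; t=t[t[:,0]<h[0]]; print("spout",len(t),tilt(t.mean(0),h))
t=a[(r<.039)&(a[:,2]>.122)&(a[:,2]<.14)]; print("rim",circ(t))
E
```

```text
plate (array([ 0.54590774, -0.08189517]), 0.1475108116865158)
open_tin [ 0.4715 -0.1562] 0.031
lidded_tin_1 [0.5193 0.0196] 0.0293
lidded_tin_1 [ 0.6474 -0.1097] 0.032
lidded_tin_1 [ 0.6205 -0.0084] 0.0322
lidded_tin_1 [ 0.5726 -0.1837] 0.0287
hub [ 0.54591682 -0.08212759] [-2.07031072e-05  1.62020600e-04  1.26878745e-04 -1.47700906e-04
  3.54539656e-05]
tin angles [np.float64(-135.2), np.float64(104.7), np.float64(-15.2), np.float64(44.7), np.float64(-75.3)]
tab 91 [ 0.62827757 -0.09541582  0.14018134] -9.165219757892837 0.08342583526618376
spout 328 168.94806004908898
rim (array([ 0.54598308, -0.08230085]), 0.037507589906454086)
```

```bash
python3 - <<'E'
from h import *
for n in("top","scene"):
    s=snapshot(n); a=pts(s,np.ones((420,560),bool))
    H,_,_=np.histogram2d(a[:,0],a[:,1],bins=[9,10],range=[[0.1,1.0],[-.4,.8]]); 
    i=((a[:,0]-.1)//.1).astype(int); j=((a[:,1]+.4)//.12).astype(int); G=np.full((9,10),-9.)
    ok=(i>=0)&(i<9)&(j>=0)&(j<10); np.maximum.at(G,(i[ok],j[ok]),a[ok,2]); print(G.round(2))
E
```

```text
[[-9.   -0.24  0.01  0.01  0.01 -9.   -9.   -9.   -0.78 -0.8 ]
 [ 0.01  0.01  0.01  0.01  0.01  0.01  0.   -0.03 -0.03 -9.  ]
 [ 0.02  0.02  0.01  0.01  0.01  0.02  0.02  0.04  0.05 -0.7 ]
 [ 0.28  0.05  0.1   0.05  0.01  0.02  0.02  0.04  0.09 -0.69]
 [ 0.28  0.05  0.13  0.05  0.01  0.01  0.01 -0.03  0.13 -0.7 ]
 [ 0.28  0.02  0.15  0.05  0.01  0.01  0.01 -0.06 -0.04 -0.11]
 [ 0.28  0.22  0.09  0.18  0.11  0.02  0.15 -0.44 -0.04 -0.05]
 [ 0.41  0.41  0.42  0.42  0.42  0.43  0.43  0.34  0.14 -0.05]
 [-9.   -9.   -9.   -9.   -9.   -9.   -9.   -9.   -9.   -9.  ]]
[[-9.   -9.    0.35  0.36  0.   -9.   -9.   -9.   -9.   -9.  ]
 [-9.    0.    0.    0.    0.    0.    0.   -0.03 -0.03 -0.05]
 [ 0.02  0.02  0.01  0.    0.    0.02  0.02  0.03  0.05  0.04]
 [ 0.28  0.05  0.1   0.05  0.    0.02  0.02  0.06  0.13  0.24]
 [ 0.28  0.05  0.13  0.05  0.    0.01  0.    0.23  0.23  0.23]
 [ 0.28  0.04  0.15  0.05  0.    0.    0.   -0.03 -0.13 -0.12]
 [ 0.28  0.22  0.08  0.18  0.    0.02  0.15 -9.   -0.04 -0.03]
 [ 0.51  0.51  0.5   0.49  0.48  0.47  0.46  0.45  0.44  0.43]
 [-9.   -9.   -9.   -9.   -9.   -9.   -9.   -9.   -9.   -9.  ]]
```

>>> send_rows:
  moves:
    - [[-0.046,-0.06,0,0,-1],[-0.09,-0.12,0,0,-1],[-0.136,-0.18,0,0,-1],[-0.18,-0.24,0,0,-1],[-0.226,-0.3,0,0,-1],[-0.272,-0.36,0,0,-1],[-0.316,-0.42,0,0,-1],[-0.362,-0.482,0,0,-1]]
  grip_force: 20

```text
t: 1.77
tool_pos: [0.3002, 0.2987, 0.4048]
eef_rot: [0.0, 0.171, 0.985, 0.0]
contact_force: [0.9, -0.4, 0.9]
gripper_width: 0.041
finger_force: 0.0
```

>>> send_rows:
  moves:
    - [[-0.06,-0.038,0,0,-1],[-0.12,-0.076,0,0,-1],[-0.18,-0.114,0,0,-1],[-0.23,-0.15,0,0,-1],[-0.29,-0.19,0,0,-1],[-0.34,-0.22,0,0,-1],[-0.4,-0.26,0,0,-1],[-0.452,-0.294,0,0,-1]]

```text
t: 2.43
tool_pos: [0.4641, 0.0837, 0.405]
eef_rot: [0.0, 0.172, 0.985, 0.0]
contact_force: [0.3, 0.6, 1.0]
gripper_width: 0.0005
finger_force: 0.0
```

>>> send_rows:
  moves:
    - [[-0.06,-0.038,0,-0.01,-1],[-0.12,-0.076,0,-0.02,-1],[-0.18,-0.114,0,-0.03,-1],[-0.23,-0.15,0,-0.04,-1],[-0.29,-0.19,0,-0.05,-1],[-0.34,-0.22,0,-0.056,-1],[-0.4,-0.26,0,-0.056,-1],[-0.452,-0.294,0,-0.056,-1]]

```text
t: 3.1
tool_pos: [0.6271, -0.1311, 0.4047]
eef_rot: [0.0, 0.084, 0.996, -0.0]
contact_force: [-0.2, 0.8, -0.6]
gripper_width: 0.0005
finger_force: 0.0
```

>>> send_rows:
  moves:
    - [[0,0,0.02,0,-1],[0,0,0.04,0,-1],[0,0,0.06,0,-1],[0,0,0.08,0,-1],[0,0,0.1,0,-1],[0,0,0.11,0,-1],[0,0,0.11,0,-1],[0,0,0.11,0,-1]]

```text
t: 3.77
tool_pos: [0.6261, -0.1288, 0.3495]
eef_rot: [-0.0, 0.084, 0.996, 0.0]
contact_force: [-0.0, -0.3, -0.2]
gripper_width: 0.0007
finger_force: 0.0
```

```bash
python3 - <<'E'
from h import *
s=snapshot("scene"); cv2.imwrite("pics/s1.png",cv2.resize(s["img"][100:350,200:500,::-1],(780,600)))
E
```

```text
(no output)
```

View pics/s1.png

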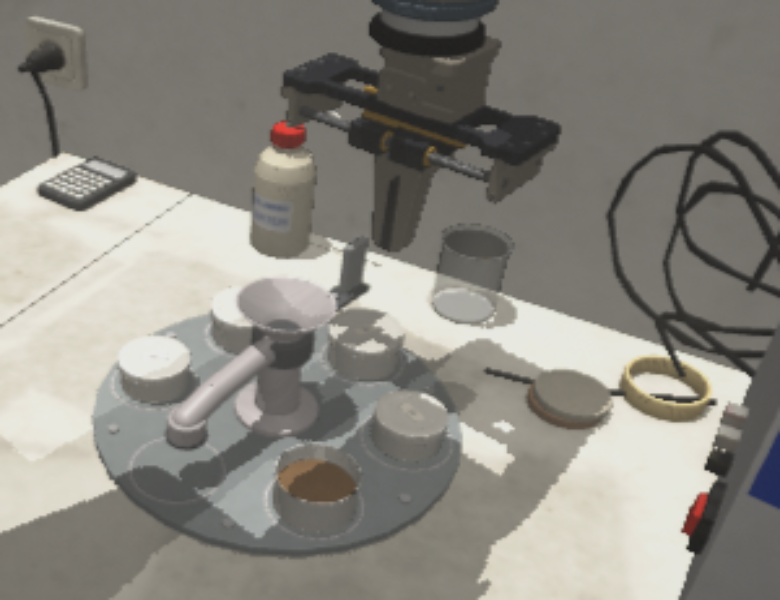

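The closed fingertips are at (395,245), to the right of the tab at (353,268) and clear of it. The machine is well away. I'll lower beside the tab.

>>> send_rows:
  moves:
    - [[0,0,0.015,0,-1],[0,0,0.03,0,-1],[0,0,0.045,0,-1],[0,0,0.06,0,-1],[0,0,0.075,0,-1],[0,0,0.085,0,-1],[0,0,0.085,0,-1],[0,0,0.085,0,-1]]

```text
t: 4.48
tool_pos: [0.6261, -0.1293, 0.3067]
eef_rot: [-0.0, 0.084, 0.996, 0.0]
contact_force: [-0.4, 0.1, 0.6]
gripper_width: 0.0007
finger_force: 0.0
```

```bash
cat > plan.py <<'E'
# rows that carry the fingers along an arc about the hub: python3 plan.py phi_start_deg phi_end_deg r
import sys; from h import *
h=np.array([.5459,-.0821]); st=get_state(); p=np.array(st["tool_pos"]); M=R.from_quat(np.roll(st["eef_rot"],-1)).as_matrix()
yaw=np.degrees(np.arctan2(M[1,1],M[0,1])); d=p[:2]-h; print("t",st["t"],"yaw_y",yaw,"polar",np.hypot(*d),tilt(p,h),"F",np.round(st["contact_force"],1))
if len(sys.argv)>1:
    e,r=map(float,sys.argv[1:3]); a0=tilt(p,h); r0=np.hypot(*d)
    for i in range(1,9):
        a=a0+(e-a0)*i/8; rr=r0+(r-r0)*i/8; b=np.radians(a)
        w=h+rr*np.array([np.cos(b),np.sin(b)])-p[:2]; l=M[:2,:2].T@w
        print([round(l[0]/.5,4),round(l[1]/.5,4),0,round(-(e-a0)*i/8/180,4),-1])
E
python3 plan.py -5 .09
```

```text
t 4.4833 yaw_y 80.3229135468057 polar 0.09304060406051894 -30.449644312548777 F [-0.4  0.1  0.6]
[np.float64(-0.0027), np.float64(0.01), 0, np.float64(-0.0177), -1]
[np.float64(-0.0048), np.float64(0.0201), 0, np.float64(-0.0353), -1]
[np.float64(-0.0063), np.float64(0.0302), 0, np.float64(-0.053), -1]
[np.float64(-0.0073), np.float64(0.0404), 0, np.float64(-0.0707), -1]
[np.float64(-0.0076), np.float64(0.0505), 0, np.float64(-0.0884), -1]
[np.float64(-0.0075), np.float64(0.0607), 0, np.float64(-0.106), -1]
[np.float64(-0.0067), np.float64(0.0707), 0, np.float64(-0.1237), -1]
[np.float64(-0.0054), np.float64(0.0807), 0, np.float64(-0.1414), -1]
```

>>> send_rows:
  moves:
    - [[0,0.004,0,0,-1],[0,0.008,0,0,-1],[0,0.012,0,0,-1],[0,0.016,0,0,-1],[0,0.02,0,0,-1],[0,0.024,0,0,-1],[0,0.028,0,0,-1],[0,0.032,0,0,-1]]

```text
t: 5.15
tool_pos: [0.629, -0.1135, 0.3073]
eef_rot: [0.0, 0.084, 0.996, -0.0]
contact_force: [-0.1, -1.9, 1.1]
gripper_width: 0.0003
finger_force: 1.1
```

```bash
cat > ang.py <<'E'
from h import *
h=np.array([.5459,-.0821])
for n in("scene","top"):
    s=snapshot(n)
    for k in("tab","spout"):
        for d in cut_out(n,k)[:1]:
            p=pts(s,d["pixels"]); r=np.hypot(*(p[:,:2]-h).T)
            m=(r>.07)&(r<.1)&(p[:,2]>.106)&(p[:,2]<.155) if k=="tab" else (r>.05)&(r<.125)&(p[:,2]>.06)&(p[:,2]<.125)
            if m.sum()>5: print(n,k,round(d["score"],2),m.sum(),tilt(np.median(p[m],0),h).round(1))
E
python3 ang.py; python3 plan.py 10 .09
```

```text
scene tab 0.55 95 -10.9
scene spout 0.74 493 177.9
top spout 0.62 370 172.0
t 5.45 yaw_y 80.31694018847608 polar 0.08865100650246494 -20.696212659363518 F [-0.4 -0.7  1. ]
[np.float64(-0.0022), np.float64(0.0117), 0, np.float64(-0.0213), -1]
[np.float64(-0.0036), np.float64(0.0235), 0, np.float64(-0.0426), -1]
[np.float64(-0.0043), np.float64(0.0354), 0, np.float64(-0.064), -1]
[np.float64(-0.0041), np.float64(0.0474), 0, np.float64(-0.0853), -1]
[np.float64(-0.0031), np.float64(0.0593), 0, np.float64(-0.1066), -1]
[np.float64(-0.0014), np.float64(0.0712), 0, np.float64(-0.1279), -1]
[np.float64(0.0012), np.float64(0.0829), 0, np.float64(-0.1492), -1]
[np.float64(0.0046), np.float64(0.0945), 0, np.float64(-0.1705), -1]
```

>>> send_rows:
  moves:
    - [[-0.001,0.006,0,-0.011,-1],[-0.002,0.012,0,-0.021,-1],[-0.003,0.018,0,-0.032,-1],[-0.0036,0.0235,0,-0.043,-1],[-0.004,0.0295,0,-0.053,-1],[-0.0043,0.0355,0,-0.064,-1],[-0.0043,0.0415,0,-0.075,-1],[-0.004,0.0475,0,-0.085,-1]]

```text
t: 6.12
tool_pos: [0.6345, -0.0905, 0.307]
eef_rot: [-0.001, -0.05, 0.999, -0.0]
contact_force: [-0.4, -2.0, 0.8]
gripper_width: 0.0001
finger_force: 1.0
```

>>> send_rows:
  moves:
    - [[-0.001,0.006,0,-0.011,-1],[-0.002,0.012,0,-0.021,-1],[-0.003,0.018,0,-0.032,-1],[-0.0036,0.0235,0,-0.043,-1],[-0.004,0.0295,0,-0.053,-1],[-0.0043,0.0355,0,-0.064,-1],[-0.0043,0.0415,0,-0.075,-1],[-0.004,0.0475,0,-0.085,-1]]

```text
t: 6.78
tool_pos: [0.6342, -0.0668, 0.307]
eef_rot: [-0.0, -0.182, 0.983, -0.0]
contact_force: [-0.5, -1.7, 0.8]
gripper_width: 0.0005
finger_force: 1.0
```

```bash
python3 ang.py; python3 plan.py
```

```text
scene spout 0.78 524 -155.2
t 7.0833 yaw_y 110.86902722415681 polar 0.08995781239879552 9.929238154581563 F [ 0.3 -0.8  0.3]
```

>>> send_rows:
  moves:
    - [[-0.001,0.006,0,-0.011,-1],[-0.002,0.012,0,-0.021,-1],[-0.003,0.018,0,-0.032,-1],[-0.0036,0.0235,0,-0.043,-1],[-0.004,0.0295,0,-0.053,-1],[-0.0043,0.0355,0,-0.064,-1],[-0.0043,0.0415,0,-0.075,-1],[-0.004,0.0475,0,-0.085,-1]]

```text
t: 7.75
tool_pos: [0.6279, -0.044, 0.3072]
eef_rot: [0.0, -0.311, 0.95, -0.0]
contact_force: [-0.3, -2.3, 0.4]
gripper_width: 0.0002
finger_force: 1.0
```

```bash
python3 ang.py; python3 plan.py; python3 - <<'E'
from h import *
h=np.array([.5459,-.0821])
for n in("scene","top"):
    s=snapshot(n); a=pts(s,np.ones((420,560),bool)); r=np.hypot(*(a[:,:2]-h).T)
    for lo,hi in((.06,.08),(.08,.1),(.1,.125)):
        m=(r>lo)&(r<hi)&(a[:,2]>.056)&(a[:,2]<.12)&(a[:,0]<h[0]); 
        if m.sum(): print(n,lo,m.sum(),tilt(np.median(a[m],0),h), a[m].min(0).round(3),a[m].max(0).round(3))
    cv2.imwrite(f"pics/{n}2.png",cv2.resize(s["img"][120:320,200:440,::-1],(720,600)))
E
```

```text
scene tab 0.58 96 36.8
scene spout 0.9 512 -141.4
t 8.05 yaw_y 126.15181466289911 polar 0.09056718879467773 25.044942954305416 F [-0.1 -0.4  0.1]
scene 0.06 100 -139.9434839713823 [ 0.48  -0.141  0.087] [ 0.506 -0.114  0.099]
scene 0.08 129 -140.17862586272503 [ 0.463 -0.152  0.075] [ 0.489 -0.127  0.097]
scene 0.1 280 -140.58642854397536 [ 0.45  -0.166  0.057] [ 0.476 -0.137  0.089]
```

View pics/top2.png

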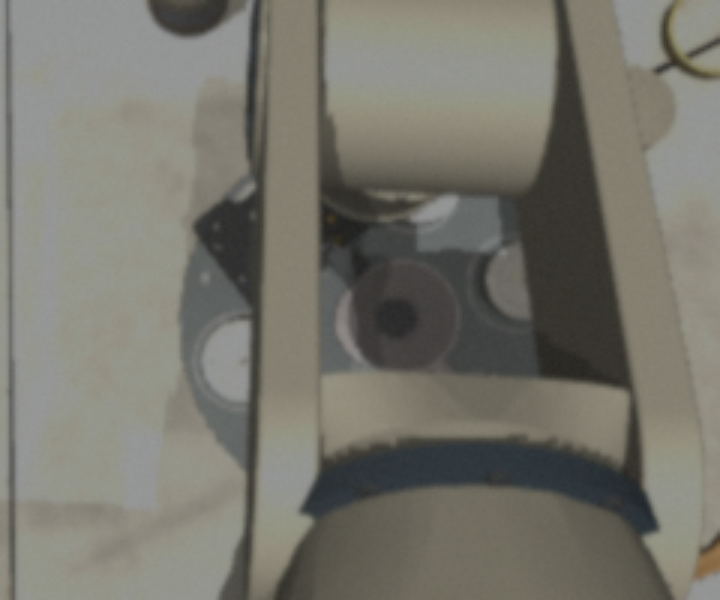

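The arm blocks the top view. The scene camera puts the spout about 6° short of the tin, so I'll push it that far, back off along −y, and check from above.

>>> send_rows:
  moves:
    - [[-0.001,0.004,0,-0.007,-1],[-0.0015,0.008,0,-0.014,-1],[-0.002,0.012,0,-0.021,-1],[-0.003,0.016,0,-0.028,-1],[-0.003,0.02,0,-0.035,-1],[-0.003,0.02,0,-0.035,-1],[-0.003,0.014,0,-0.035,-1],[-0.003,0.0,0,-0.035,-1]]

```text
t: 8.82
tool_pos: [0.6289, -0.0424, 0.3072]
eef_rot: [-0.0, -0.363, 0.932, 0.0]
contact_force: [0.4, 0.4, 0.5]
gripper_width: 0.0009
finger_force: 0.0
```

>>> send_rows:
  moves:
    - [[0,-0.01,0,0,-1],[0,-0.02,0,0,-1],[0,-0.02,-0.04,0,-1],[0,-0.02,-0.08,0,-1],[0,-0.02,-0.13,0,-1],[0,-0.02,-0.18,0,-1],[0,-0.02,-0.2,0,-1],[0,-0.02,-0.2,0,-1]]

```text
t: 9.48
tool_pos: [0.6368, -0.0506, 0.4098]
eef_rot: [0.002, -0.362, 0.932, -0.001]
contact_force: [-0.3, -0.6, 0.4]
gripper_width: 0.0003
finger_force: 0.0
```

>>> send_rows:
  moves:
    - [[0,0.08,0,0,-1],[0,0.16,0,0,-1],[0,0.24,0,0,-1],[0,0.32,0,0,-1],[0,0.4,0,0,-1],[0,0.48,0,0,-1],[0,0.56,0,0,-1],[0,0.64,0,0,-1]]

```text
t: 10.15
tool_pos: [0.4178, 0.1864, 0.4057]
eef_rot: [-0.001, -0.362, 0.932, 0.0]
contact_force: [0.8, 1.7, -1.0]
gripper_width: 0.0003
finger_force: 0.0
```

```bash
cat > chk.py <<'E'
from h import *
h=np.array([.5459,-.0821])
s=snapshot("top"); a=pts(s,np.ones((420,560),bool)); r=np.hypot(*(a[:,:2]-h).T)
t=a[(r<.105)&(r>.065)&(a[:,2]>.11)&(a[:,2]<.16)]; print("tab",len(t),tilt(t.mean(0),h))
t=a[(r<.125)&(r>.06)&(a[:,2]>.06)&(a[:,2]<.10)]; t=t[t[:,0]<h[0]]; print("spout",len(t),tilt(t.mean(0),h))
for k in("open_tin","lidded_tin_1"):
    for d in cut_out("top",k)[:4]:
        p=pts(s,d["pixels"]); p=p[(p[:,2]>.025)&(p[:,2]<.055)]
        if len(p): print(k,round(d["score"],2),circ(p))
cv2.imwrite("pics/top3.png",cv2.resize(s["img"][120:320,200:440,::-1],(720,600)))
E
python3 chk.py
```

```text
tab 80 46.208277535632284
spout 308 -135.25594066382232
open_tin 0.7 (array([ 0.47107595, -0.15597096]), 0.030609775334596634)
lidded_tin_1 0.9 (array([0.51948142, 0.01958982]), 0.029426733031868935)
lidded_tin_1 0.9 (array([ 0.57249099, -0.18330888]), 0.028287658467888832)
lidded_tin_1 0.8 (array([ 0.62015837, -0.00864177]), 0.03218277543783188)
lidded_tin_1 0.7 (array([ 0.64718181, -0.10964413]), 0.0321977436542511)
```

View pics/top3.png

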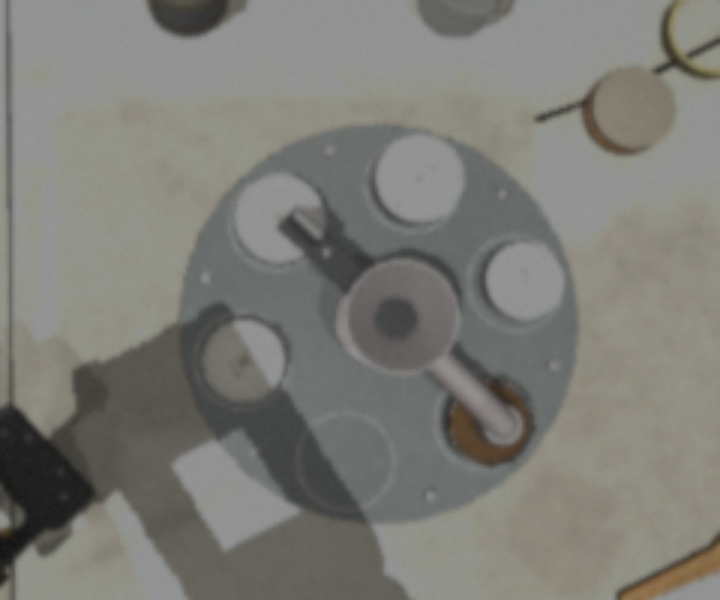

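The spout mouth at (503,425) is over the open tin at (490,425); the small offset is parallax. Measured in 3D it sits at −135.3° against the tin's −135.2°, and no tin has moved. Handing in.

```bash
python3 -c "
from station import *
print(close_job())"
```

```text
the job is handed in; nothing more can be done
None
```

The spout's outlet was left over the open tin (about 1° off at most by the last top view), with all five tins within 1 mm of their starting places and the arm clear; the job is handed in, and no verdict was shown.

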